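# Wedge the rocking readout console steady

### The job

The grey readout console rocks because the foot under its yellow-dotted corner is too short: press down on the yellow dot and feel the corner dip, then push the orange wedge, flat on the bench and thin edge first, squarely under that foot until it is snug without jacking the console up. Press the yellow dot again, firmly, to make sure that it no longer rocks (push the wedge in further if it does), and finish clear with the wedge left in place. Use fingertips only: never pinch or lift the wedge or the console, do not shove the console out of its place, and leave everything else alone.

Things in the scene. Friction and masses are not known exactly. Their poses are not given: they have to be found in the camera images.
- console: light grey flat case 200 (x) x 160 (y) x 40 mm on four 18 mm domed feet at x +-80, y +-60 mm; 1.2 to 2.2 kg. Origin: centre, at bench level; case underside 14, top 54 mm above it. The screw foot at x -80, y +60 ends 4 to 9 mm (hidden, varies) above the bench. It rests level on the other three; 1 to 2 N down on the yellow dot tips it over the diagonal until the short foot lands.
- loose_corner (a point): the yellow dot (22 mm across) on the console's top face, straight above the short screw foot; 54 mm above the bench.
- wedge: orange metal wedge flat on the bench, 100 mm long (x), 50 wide (y); 1.5 mm thick at its thin +x edge, rising evenly to 16.5 mm at the square back; 0.12 kg. Starts at the console's +y side, thin edge 10 to 45 mm short of the case, roughly facing the short foot. Origin: centre of underside. Slides at about 1 N; resistance rises steeply once it bears on the foot; it does not slip back.
- wedge_tip (a point): middle of the wedge's thin edge, at bench level.
- wedge_back (a point): middle of the wedge's upright back face (50 mm wide, 16.5 mm high), 8 mm above the bench; this is the face to push.
- ring_gauge: plain steel ring lying flat, 48 mm across, 16 mm high; stands near the wedge. Bystander; origin at the centre of its underside.
- v_block: dark steel V-block 50 x 40 x 32 mm. Bystander; origin at the centre of its underside.
- can_a: aluminium sample can with a blue band, 66 mm across, 100 mm high. Bystander; origin at the centre of its underside.
- can_b: aluminium sample can with a green band, 66 mm across, 100 mm high. Bystander; origin at the centre of its underside.
- brass_weight: brass knobbed weight, 40 mm across, 50 mm high. Bystander; origin at the centre of its underside.
- screwdriver: screwdriver lying on the bench. Bystander; origin under the middle of it.
Things that resemble listed ones, but are neither listed nor needed, are in the scene too. Of the things that look like the wedge, take the one that is farthest to the robot's left at the start.

How it is judged (in metres and radians):
On the way, in this order (a step that is already met when the one before it is completed fails the run):
1. the yellow-dotted corner is pressed and felt to rock (contact force between the fingers and console above 0.5 N and angle between console's own z axis and vertical above 0.025 rad), for 0.05 s.
2. with the wedge under the short foot, the yellow dot is pressed with more than 4 N, bears on the wedge and stays level (contact force between the fingers and console above 4 N and horizontal distance between the grasp point and loose_corner below 0.04 m and contact force between wedge and console above 0.5 N and angle between console's own z axis and vertical below 0.012 rad and x of loose_corner in the frame of wedge between -0.045 and 0.044 m and y of loose_corner in the frame of wedge between -0.021 and 0.021 m and angle between the x axis of wedge and the y axis of console, either way round below 0.45 rad), for 0.2 s.
At the end, for the whole second after the job is handed in: The wedge lies flat under the short foot (thin edge 6 mm or more past the foot's centre, which is within 21 mm of the wedge's centre line; within 25 degrees of square); the console is level within 0.012 rad, at rest and within 30 mm of where it stood (angle between console's own z axis and vertical below 0.012 rad and x of loose_corner in the frame of wedge between -0.045 and 0.044 m and y of loose_corner in the frame of wedge between -0.021 and 0.021 m and angle between the x axis of wedge and the y axis of console, either way round below 0.45 rad and height (world z) of wedge below 0.004 m and distance of console from where it was at the start of the episode below 0.03 m and linear speed of each of console, wedge below 0.01 m/s); the robot touches nothing.
It fails at once if the wedge is lifted or tipped (height (world z) of wedge above 0.012 m or angle between wedge's own z axis and vertical above 0.2 rad).
It fails at once if the wedge is pinched or rammed (more than 40 N of finger contact) (contact force between the fingers and wedge above 40 N).
It fails at once if the console is lifted or tipped up (height (world z) of console above 0.02 m or angle between console's own z axis and vertical above 0.2 rad).
It fails at once if the console is shoved more than 40 mm out of its place (distance of console from where it was at the start of the episode above 0.04 m).
It fails at once if a bystander is moved more than 20 mm (distance of any of ring_gauge, v_block, can_a, can_b, brass_weight, screwdriver from where it was at the start of the episode above 0.02 m).
It also fails if it takes over 61 s, if anything falls off the work surface, if the arm or the gripper's body presses on something with over 40 N, if the wrist force passes 120 N, or if a joint passes its speed limit or range.

### The arm

A 6-joint arm with a two-finger parallel gripper is mounted at the origin on the work surface. World frame = base frame: x ahead of the robot, y to its left, z up, the work surface at z = 0. Lengths are in m, angles in degrees, forces in N, time in s.
With the tool pointing down it reaches from about 0.375 to 0.9 m from the base axis. Payload 3.1 kg.
Tool frame: the origin (TCP) lies at the very end of the fingers, on their centre line; the grasp point (between the pads) lies 19 mm behind it; z points along the fingers, y is the line along which they close (so a half turn about z gives the same grasp; the last joint's range is limited). The gripper opens to 87 mm and grips with 3 to 60 N. Pads are 19 mm wide; open, the fingers measure 117 mm over their backs; the gripper's body (75 mm by 190 mm) begins 51 mm behind the grasp point.
Start: joints at [-10.227, 30.224, 82.088, -0, 67.689, -10.227], TCP at [0.625, 0, 0.223] pointing down, gripper open.
Joint ranges: [-176.69, 176.69], [-43.24, 126.21], [12.49, 139.97], [-82, 262], [0, 151.66], [-163.58, 163.58]. Speed limits (degrees/s): [159.86, 159.86, 180, 180, 180, 180].

### API

Orientations are given as a 3x3 rotation matrix whose columns are the frame's x, y, z axes.
In Python, from rig import bot gives the robot as it stands.
- The arm moves only by the tool move_arm, never from a script. Its argument "increments" is a list of rows, each an object with "xyz": the shift along the tool's x, y, z in mm, a list of three; "roll": the turn about the tool's z in rad; "grip": the opening in per cent of the stroke, from 0 (shut) to 100 (fully open). A call has 1 to 5 rows; each row shifts and turns the commanded pose from where the row before left it, along the tool's axes as they then stand; what a row does not reach is not made up. A row lasts 1/12 s, in which the tool goes at most 41.7 mm and 7.16 degrees, less where a joint would pass 70% of its speed; a pose out of reach is approached as far as the arm can. A call is refused whole if a number of a shift passes 41.7 or a number of a turn 0.125, either way. A call with a gripper value outside its range is refused whole. The fingers move at their own pace and stop on an object; the grip force is fixed at half the most. Time passes only in rows, so rows that do not move let the fingers close. It gives the time, the measured TCP pose, the force, the opening and the grip force at its end, in the units of the state.
- bot.read_state(): the state, without advancing time (a new reading comes with each control period).
- bot.capture(name): name is "scene" or "side" or "wrist"; returns (picture, depth): 384x512x3 uint8, red, green, blue; 384x512 float32, m along the optical axis (not along the pixel's ray), 0 where there is no reading.
- bot.camera_model(name): a dict with "intrinsics" (3x3 intrinsics, pixels), "rvec" (rotation vector, rad) and "tvec" (3), from world to camera coordinates, as OpenCV has them; the wrist camera has in their place "tool_from_camera" (4x4, takes a point from camera to tool coordinates, whose origin is the TCP and whose axes are the flange's). Camera axes: x right, y down, z forward; pixel columns grow to the right and rows downward; lengths in m; the calibration is good to about 2 mm. The wrist camera is an equidistant fisheye: a pixel r from the principal point sees the ray r / f radians off the axis. A picture is of the moment at which its call begins: read the wrist's pose just before it. camera_model takes no time and is no camera call.
- bot.hand_in(): hands the job in; it is judged then, once.
Trained networks look in the newest picture that a camera, given by its name, has taken for a name from the list of things; names that differ only in an ending like _2 or _b are one class to them, and where a whole thing is asked for, a point or a joint stands for the part that bears it (a point fixed in the world has none). Each returns a list of dicts, best first, with "conf" (0 to 1); they miss things now and then, are a little off and sometimes report something else, mostly with a low value. They report only what shows in the picture. A call takes as long as a camera call. They do not tell look-alikes from the thing itself.
- bot.spot_in(label, camera): "at" ([x, y, z] in m, in the coordinates of the camera as it stood for that picture, good to about 4 mm: the middle of the surface that is visible of it).
- bot.trace(label, camera): "mask" (384x512 bool, what is visible of it).
The state is a dict: "time_s": time; "joint_positions": joint angles; "qvel": joint speeds; "tau": joint torques, N m; "position": TCP position; "tcp_rot": TCP orientation; "force": force on the tool from outside, world axes, zero at the start; "moment": the same for the moment, N m; "opening": opening from 0.0 (shut) to 1.0 (fully open); "grasp_force": force on a finger pad.
Only numpy, scipy, OpenCV 4.12 (cv2) and the standard library are available. Lean on these libraries where they do the work, as an engineer would, in place of code of your own. Each camera call takes 0.05 s, during which the arm holds its last target. There are 200 camera calls.

## Working session

There is one attempt and no reset: what is moved stays moved. The work goes in short steps, Python scripts to look and compute and a tool call to move; the robot and the scene stay as the last step left them, time stands still between calls to the robot, and variables do not carry over. Pictures are saved under pics/ and viewed, at most 10 in all, crops included, and the job is handed in when it is done.

Besides the shell and the picture viewer there is one more tool, called in YAML: its name, and indented under it one key for each argument. move_arm: Moves the arm, as the interface text tells. Its arguments: {"type":"object","properties":{"increments":{"type":"array"}},"required":["increments"]}

```bash
mkdir -p pics; cat > h.py <<'E'
import numpy as np,cv2
from rig import bot
def c2w(p,cam):
    m=bot.camera_model(cam);R,_=cv2.Rodrigues(np.array(m["rvec"],float))
    return (np.asarray(p,float)-np.array(m["tvec"]).ravel())@R
def cloud(depth,mask,cam):
    K=np.array(bot.camera_model(cam)["intrinsics"]);v,u=np.nonzero(mask&(depth>0));z=depth[v,u]
    return c2w(np.c_[(u-K[0,2])/K[0,0]*z,(v-K[1,2])/K[1,1]*z,z],cam)
def show(name,im):cv2.imwrite("pics/"+name+".png",im[:,:,::-1])
E
python3 - <<'E'
from h import *
ims=[]
for cam in("scene","side"):
    im,d=bot.capture(cam);np.savez("pics/"+cam,im=im,d=d);show(cam+"0",im)
    for l in("console","loose_corner","wedge","wedge_tip","wedge_back","ring_gauge","v_block","can_a","brass_weight","screwdriver"):
        print(cam,l,[(np.round(c2w(r["at"],cam),3).tolist(),round(r["conf"],2)) for r in bot.spot_in(l,cam)[:4]])
print(bot.read_state()["time_s"], bot.read_state()["tcp_rot"])
E
```

```text
scene console [([0.61, -0.082, 0.049], 0.67)]
scene loose_corner [([0.613, -0.084, 0.053], 0.88), ([0.613, 0.084, 0.015], 0.74), ([0.525, 0.107, 0.002], 0.23)]
scene wedge [([0.39, 0.003, 0.009], 0.86), ([0.638, 0.369, 0.072], 0.64), ([0.402, -0.273, 0.009], 0.63), ([0.524, 0.103, 0.009], 0.62)]
scene wedge_tip [([0.303, -0.162, 0.01], 0.94), ([0.4, -0.274, 0.009], 0.7), ([0.524, 0.108, 0.005], 0.68), ([0.396, 0.003, 0.009], 0.65)]
scene wedge_back [([0.521, 0.103, 0.009], 0.78), ([0.394, -0.0, 0.008], 0.62), ([0.404, -0.273, 0.009], 0.62), ([0.304, -0.16, 0.006], 0.61)]
scene ring_gauge []
scene v_block [([0.692, 0.115, 0.025], 0.82)]
scene can_a [([0.601, -0.428, 0.101], 0.65), ([0.521, 0.106, 0.01], 0.62), ([0.638, 0.366, 0.072], 0.59)]
scene brass_weight [([0.435, -0.401, 0.029], 0.6)]
scene screwdriver [([0.527, 0.102, 0.009], 0.2)]
side console [([0.603, -0.027, 0.051], 0.95), ([0.627, 0.416, 0.077], 0.57)]
side loose_corner [([0.599, -0.031, 0.054], 0.64)]
side wedge [([0.527, 0.124, 0.007], 0.78), ([0.387, 0.014, 0.006], 0.75), ([0.301, -0.156, 0.006], 0.71), ([0.404, -0.262, 0.002], 0.7)]
side wedge_tip [([0.526, 0.122, 0.005], 0.65), ([0.402, -0.256, 0.007], 0.65), ([0.389, 0.012, 0.008], 0.56), ([0.304, -0.159, 0.007], 0.56)]
side wedge_back [([0.303, -0.152, 0.008], 0.89), ([0.408, -0.26, 0.004], 0.81), ([0.387, 0.01, 0.003], 0.77), ([0.527, 0.119, 0.005], 0.7)]
side ring_gauge [([0.616, 0.098, 0.01], 0.75)]
side v_block [([0.692, 0.133, 0.018], 0.97)]
side can_a [([0.628, 0.412, 0.075], 0.78), ([0.581, -0.406, 0.055], 0.66)]
side brass_weight [([0.427, -0.387, 0.024], 0.71), ([0.528, 0.123, 0.006], 0.41)]
side screwdriver []
1.1 [[ 7.37425198e-06  9.99999999e-01 -4.60510858e-05]
 [ 1.00000000e+00 -7.37406141e-06  4.13845646e-06]
 [ 4.13811688e-06 -4.60511163e-05 -9.99999999e-01]]
```

View pics/scene0.png

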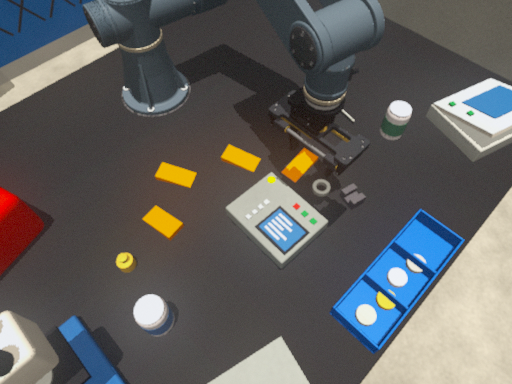

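View pics/side0.png

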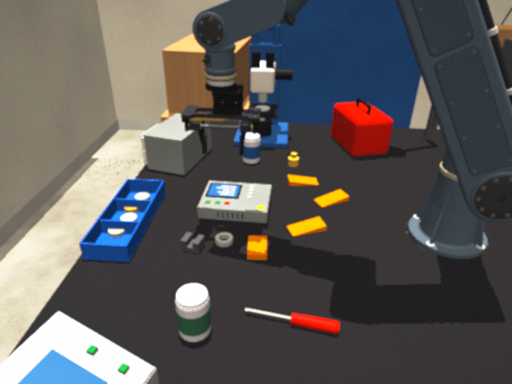

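The scene view shows the console around (277,218), with the yellow dot at (271,180). The leftmost wedge is at (300,164), partly under the gripper, and the ring is at (321,187). In the side view the wedge is at (258,247), the dot at (262,208) and the ring at (224,240).

```bash
python3 - <<'E'
from h import *
for cam in("scene","side"):
    f=np.load("pics/"+cam+".npz");im,d=f["im"],f["d"]
    hsv=cv2.cvtColor(im,cv2.COLOR_RGB2HSV);H,W=d.shape
    P=np.full((H,W,3),np.nan);v,u=np.nonzero(d>0);P[v,u]=cloud(d,d>0,cam)
    box=lambda x0,x1,y0,y1,z0,z1:(P[...,0]>x0)&(P[...,0]<x1)&(P[...,1]>y0)&(P[...,1]<y1)&(P[...,2]>z0)&(P[...,2]<z1)
    top=box(.4,.8,-.25,.1,.042,.065)
    r=cv2.minAreaRect(P[top][:,:2].astype(np.float32)*1000);print(cam,"console",r,np.round(cv2.boxPoints(r)),P[top][:,2].mean())
    y=top&(hsv[...,0]>22)&(hsv[...,0]<35)&(hsv[...,1]>150)
    print("dot",y.sum(),P[y].mean(0).round(4))
    w=box(.45,.59,.03,.2,-.005,.025)&(hsv[...,0]<22)&(hsv[...,1]>150)
    q=P[w];r=cv2.minAreaRect(q[:,:2].astype(np.float32)*1000);print("wedge",w.sum(),r,np.round(cv2.boxPoints(r)))
    A=np.c_[q[:,:2],np.ones(len(q))];print("plane",np.linalg.lstsq(A,q[:,2],rcond=None)[0].round(3))
    t=box(.585,.66,.06,.16,.010,.022);print("ring",t.sum(),P[t].min(0).round(3),P[t].max(0).round(3))
f=np.load("pics/side.npz")["im"][190:290,160:310]
show("crop1",cv2.resize(f,None,fx=5,fy=5,interpolation=cv2.INTER_CUBIC))
E
```

```text
scene console ((600.3511962890625, -73.22541046142578), (160.61802673339844, 200.55165100097656), 87.87059020996094) [[ 497. -150.]
 [ 698. -157.]
 [ 704.    3.]
 [ 503.   11.]] 0.05363735742273957
dot 40 [ 0.5221 -0.0118  0.0532]
wedge 364 ((519.8785400390625, 103.38551330566406), (58.62457275390625, 105.76190948486328), 3.5338211059570312) [[487. 154.]
 [494.  49.]
 [552.  52.]
 [546. 158.]]
plane [ 0.011  0.132 -0.012]
ring 166 [0.592 0.062 0.01 ] [0.638 0.111 0.019]
side console ((601.7509765625, -69.71929168701172), (164.2264862060547, 199.69871520996094), 87.8408432006836) [[ 499. -148.]
 [ 698. -156.]
 [ 705.    9.]
 [ 505.   16.]] 0.051738860115336315
dot 17 [ 0.5235 -0.0098  0.0525]
wedge 376 ((524.8414306640625, 102.70555114746094), (55.288795471191406, 111.87751770019531), 3.352867364883423) [[494. 157.]
 [501.  45.]
 [556.  48.]
 [549. 160.]]
plane [ 0.039  0.092 -0.026]
ring 122 [0.593 0.065 0.01 ] [0.639 0.115 0.017]
```

View pics/crop1.png

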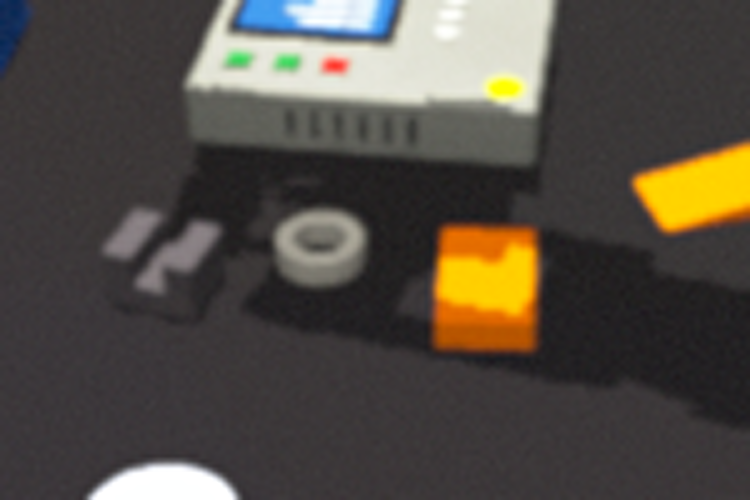

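The console is yawed about -2°. The short foot and dot are at about (0.522, -0.011). The wedge tip is at (0.525, 0.052) and its back at (0.520, 0.156). Next I'll go to the dot with the fingers shut.

move_arm:
  increments:
    - {"xyz":[-2,-21,30],"roll":0,"grip":0}
    - {"xyz":[-2,-21,30],"roll":0,"grip":0}
    - {"xyz":[-2,-20,30],"roll":0,"grip":0}
    - {"xyz":[-3,-20,30],"roll":0,"grip":0}
    - {"xyz":[-3,-21,24],"roll":0,"grip":0}

```text
time_s: 1.52
position: [0.5208, -0.0119, 0.0772]
tcp_rot: [[-0.0, 1.0, -0.0], [1.0, 0.0, 0.0], [0.0, -0.0, -1.0]]
force: [-0.6, -0.4, -0.6]
opening: 0.708
grasp_force: 0.0
```

move_arm:
  increments:
    - {"xyz":[0,0,0],"roll":0,"grip":0}
    - {"xyz":[0,0,0],"roll":0,"grip":0}
    - {"xyz":[0,0,0],"roll":0,"grip":0}

```text
time_s: 1.77
position: [0.5239, -0.0124, 0.0792]
tcp_rot: [[0.0, 1.0, 0.003], [1.0, -0.0, -0.001], [-0.001, 0.003, -1.0]]
force: [0.5, -0.9, 0.7]
opening: 0.478
grasp_force: 0.0
```

move_arm:
  increments:
    - {"xyz":[0,0,0],"roll":0,"grip":0}
    - {"xyz":[0,0,0],"roll":0,"grip":0}
    - {"xyz":[0,0,0],"roll":0,"grip":0}
    - {"xyz":[0,0,4],"roll":0,"grip":0}
    - {"xyz":[0,0,5],"roll":0,"grip":0}

```text
time_s: 2.18
position: [0.5229, -0.012, 0.07]
tcp_rot: [[-0.0, 1.0, 0.002], [1.0, 0.0, -0.001], [-0.001, 0.002, -1.0]]
force: [-0.2, 0.4, -1.3]
opening: 0.092
grasp_force: 0.0
```

move_arm:
  increments:
    - {"xyz":[0,0,5],"roll":0,"grip":0}
    - {"xyz":[0,0,5],"roll":0,"grip":0}
    - {"xyz":[0,0,3],"roll":0,"grip":0}
    - {"xyz":[0,0,2],"roll":0,"grip":0}
    - {"xyz":[0,0,2],"roll":0,"grip":0}

```text
time_s: 2.6
position: [0.5214, -0.0117, 0.0521]
tcp_rot: [[0.0, 1.0, -0.001], [1.0, -0.0, 0.001], [0.001, -0.001, -1.0]]
force: [-0.4, 1.2, 2.4]
opening: 0.007
grasp_force: 0.9
```

move_arm:
  increments:
    - {"xyz":[0,0,0],"roll":0,"grip":0}
    - {"xyz":[0,0,0],"roll":0,"grip":0}

```text
time_s: 2.77
position: [0.5218, -0.012, 0.0525]
tcp_rot: [[-0.0, 1.0, -0.001], [1.0, 0.0, -0.0], [-0.0, -0.001, -1.0]]
force: [0.4, -0.2, 1.5]
opening: 0.004
grasp_force: 0.5
```

Contact is at about 0.053 m. I'll press further down in small steps.

move_arm:
  increments:
    - {"xyz":[0,0,1],"roll":0,"grip":0}
    - {"xyz":[0,0,1],"roll":0,"grip":0}
    - {"xyz":[0,0,1],"roll":0,"grip":0}
    - {"xyz":[0,0,0],"roll":0,"grip":0}
    - {"xyz":[0,0,0],"roll":0,"grip":0}

```text
time_s: 3.18
position: [0.522, -0.0119, 0.0495]
tcp_rot: [[0.0, 1.0, 0.0], [1.0, -0.0, 0.0], [0.0, 0.0, -1.0]]
force: [-1.4, 0.2, 1.3]
opening: 0.002
grasp_force: 0.7
```

move_arm:
  increments:
    - {"xyz":[0,0,1],"roll":0,"grip":0}
    - {"xyz":[0,0,1],"roll":0,"grip":0}
    - {"xyz":[0,0,0],"roll":0,"grip":0}
    - {"xyz":[0,0,0],"roll":0,"grip":0}

```text
time_s: 3.52
position: [0.5219, -0.0118, 0.0486]
tcp_rot: [[-0.0, 1.0, 0.0], [1.0, 0.0, 0.0], [0.0, 0.0, -1.0]]
force: [-2.9, 1.5, 10.7]
opening: 0.007
grasp_force: 5.1
```

The corner dipped and landed at about 0.0488, so the gap is about 5 mm. Next I lift and go round behind the wedge.

move_arm:
  increments:
    - {"xyz":[0,0,-12],"roll":0,"grip":0}
    - {"xyz":[8,0,-23],"roll":0,"grip":0}
    - {"xyz":[38,0,0],"roll":0,"grip":15}
    - {"xyz":[38,0,0],"roll":0,"grip":15}
    - {"xyz":[38,0,0],"roll":0,"grip":15}

```text
time_s: 3.93
position: [0.5229, 0.1106, 0.0831]
tcp_rot: [[0.002, 1.0, 0.002], [1.0, -0.002, -0.0], [-0.0, 0.002, -1.0]]
force: [0.7, -0.1, -0.8]
opening: 0.122
grasp_force: 0.0
```

move_arm:
  increments:
    - {"xyz":[38,0,0],"roll":0,"grip":15}
    - {"xyz":[37,0,10],"roll":0,"grip":15}
    - {"xyz":[0,0,22],"roll":0,"grip":15}
    - {"xyz":[0,0,22],"roll":0,"grip":15}
    - {"xyz":[0,0,20],"roll":0,"grip":15}

```text
time_s: 4.35
position: [0.5224, 0.1862, 0.0077]
tcp_rot: [[-0.003, 1.0, 0.002], [1.0, 0.003, -0.0], [-0.0, 0.002, -1.0]]
force: [0.7, -0.2, -0.5]
opening: 0.15
grasp_force: 0.0
```

```bash
python3 - <<'E'
from h import *
for cam in("scene","side"):
    im,d=bot.capture(cam);hsv=cv2.cvtColor(im,cv2.COLOR_RGB2HSV);H,W=d.shape
    P=np.full((H,W,3),np.nan);v,u=np.nonzero(d>0);P[v,u]=cloud(d,d>0,cam)
    box=lambda x0,x1,y0,y1,z0,z1:(P[...,0]>x0)&(P[...,0]<x1)&(P[...,1]>y0)&(P[...,1]<y1)&(P[...,2]>z0)&(P[...,2]<z1)
    w=box(.45,.59,.03,.2,-.005,.025)&(hsv[...,0]<22)&(hsv[...,1]>150)
    q=P[w];r=cv2.minAreaRect(q[:,:2].astype(np.float32)*1000);print("wedge",w.sum(),r,np.round(cv2.boxPoints(r)))
    y=box(.4,.8,-.25,.1,.042,.065)&(hsv[...,0]>22)&(hsv[...,0]<35)&(hsv[...,1]>150)
    print("dot",y.sum(),P[y].mean(0).round(4))
    show(cam+"2",cv2.resize(im[110:300,170:400],None,fx=3,fy=3))
s=bot.read_state();print(s["time_s"],s["position"],s["force"],s["opening"])
E
```

```text
wedge 77 ((521.5521240234375, 108.02196502685547), (57.22087860107422, 113.79856872558594), 5.501798152923584) [[488. 162.]
 [499.  49.]
 [555.  54.]
 [545. 167.]]
dot 40 [ 0.5228 -0.0122  0.0537]
wedge 79 ((517.7373657226562, 129.41078186035156), (66.94671630859375, 47.7447395324707), 80.65412902832031) [[489. 100.]
 [536.  93.]
 [547. 159.]
 [500. 166.]]
dot 0 [nan nan nan]
4.45 [0.51993783 0.18497062 0.00579344] [-0.25173761 -0.79571688  0.53423483] 0.1521250712909293<stdin>:9: RuntimeWarning: Mean of empty slice.
  ret = um.true_divide(
```

View pics/side2.png

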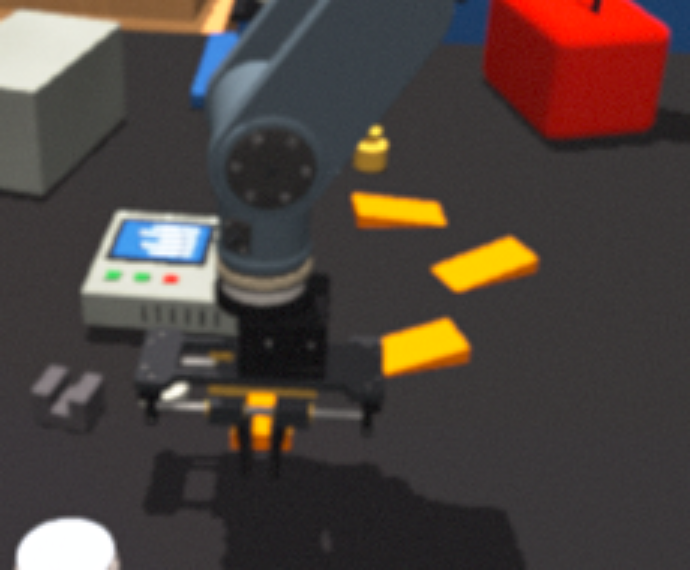

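The gripper stands centred behind the wedge's back: fingers at (262,450), wedge spanning columns 232–292. Push slowly along −y.

move_arm:
  increments:
    - {"xyz":[-8,0,0],"roll":0,"grip":15}
    - {"xyz":[-6,0,0],"roll":0,"grip":15}
    - {"xyz":[-5,0,0],"roll":0,"grip":15}
    - {"xyz":[-5,0,0],"roll":0,"grip":15}
    - {"xyz":[-5,0,0],"roll":0,"grip":15}

```text
time_s: 4.87
position: [0.5229, 0.1552, 0.0096]
tcp_rot: [[0.001, 1.0, 0.002], [1.0, -0.001, 0.0], [0.0, 0.002, -1.0]]
force: [0.3, 0.5, 0.1]
opening: 0.147
grasp_force: 0.4
```

move_arm:
  increments:
    - {"xyz":[-7,0,0],"roll":0,"grip":15}
    - {"xyz":[-7,0,0],"roll":0,"grip":15}
    - {"xyz":[-7,0,0],"roll":0,"grip":15}
    - {"xyz":[-7,0,0],"roll":0,"grip":15}
    - {"xyz":[-5,0,0],"roll":0,"grip":15}

```text
time_s: 5.28
position: [0.5219, 0.1221, 0.0086]
tcp_rot: [[0.001, 1.0, -0.0], [1.0, -0.001, -0.0], [-0.0, -0.0, -1.0]]
force: [0.2, 0.1, 0.4]
opening: 0.154
grasp_force: 0.5
```

move_arm:
  increments:
    - {"xyz":[-5,0,0],"roll":0,"grip":15}
    - {"xyz":[-5,0,0],"roll":0,"grip":15}
    - {"xyz":[-5,0,0],"roll":0,"grip":15}
    - {"xyz":[-3,0,0],"roll":0,"grip":15}
    - {"xyz":[0,0,0],"roll":0,"grip":15}

```text
time_s: 5.7
position: [0.5219, 0.1043, 0.0084]
tcp_rot: [[0.0, 1.0, -0.0], [1.0, -0.0, -0.0], [-0.0, -0.0, -1.0]]
force: [-0.5, -0.3, 0.3]
opening: 0.147
grasp_force: 0.0
```

```bash
cat > look.py <<'E'
from h import *
import sys
for cam in("scene","side"):
    im,d=bot.capture(cam);hsv=cv2.cvtColor(im,cv2.COLOR_RGB2HSV);H,W=d.shape
    P=np.full((H,W,3),np.nan);v,u=np.nonzero(d>0);P[v,u]=cloud(d,d>0,cam)
    box=lambda x0,x1,y0,y1,z0,z1:(P[...,0]>x0)&(P[...,0]<x1)&(P[...,1]>y0)&(P[...,1]<y1)&(P[...,2]>z0)&(P[...,2]<z1)
    w=box(.45,.59,-.05,.2,-.005,.025)&(hsv[...,0]<22)&(hsv[...,1]>150)
    q=P[w];r=cv2.minAreaRect(q[:,:2].astype(np.float32)*1000);print("wedge",w.sum(),np.round(cv2.boxPoints(r)).tolist())
    t=box(.4,.8,-.25,.1,.042,.065);y=t&(hsv[...,0]>22)&(hsv[...,0]<35)&(hsv[...,1]>150)
    if y.any():print("dot",y.sum(),P[y].mean(0).round(4))
    show(cam+sys.argv[1],cv2.resize(im[110:300,170:400],None,fx=3,fy=3))
s=bot.read_state();print(s["time_s"],s["position"],s["force"])
E
python3 look.py 3
```

```text
wedge 115 [[486.0, 39.0], [545.0, 38.0], [546.0, 100.0], [486.0, 101.0]]
dot 42 [ 0.524  -0.0113  0.0538]
wedge 158 [[493.0, 17.0], [549.0, 16.0], [550.0, 118.0], [495.0, 119.0]]
5.8 [0.52188277 0.10484785 0.00843503] [ 0.23657238 -0.54081259 -0.20258027]
```

View pics/scene3.png

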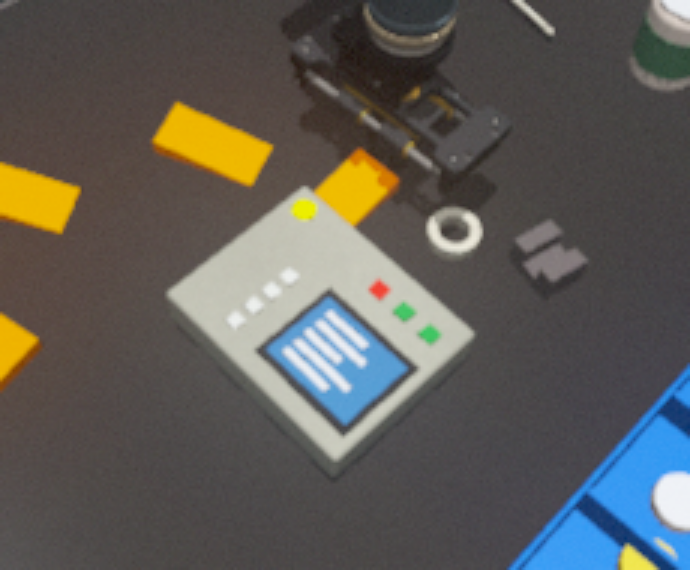

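The wedge is now square, with its centre line at about x 0.519 against the foot at 0.523. Its tip is already under the case edge (scene crop around (340,200)). Continue gently, watching the force.

move_arm:
  increments:
    - {"xyz":[-4,0,0],"roll":0,"grip":15}
    - {"xyz":[-4,0,0],"roll":0,"grip":15}
    - {"xyz":[-3,0,0],"roll":0,"grip":15}
    - {"xyz":[-3,0,0],"roll":0,"grip":15}
    - {"xyz":[-2,0,0],"roll":0,"grip":15}

```text
time_s: 6.22
position: [0.522, 0.0886, 0.0085]
tcp_rot: [[0.0, 1.0, -0.0], [1.0, -0.0, -0.0], [-0.0, -0.0, -1.0]]
force: [-0.2, -0.2, -0.6]
opening: 0.148
grasp_force: 0.2
```

move_arm:
  increments:
    - {"xyz":[-2,0,0],"roll":0,"grip":15}
    - {"xyz":[-2,0,0],"roll":0,"grip":15}
    - {"xyz":[-2,0,0],"roll":0,"grip":15}
    - {"xyz":[-1,0,0],"roll":0,"grip":15}
    - {"xyz":[0,0,0],"roll":0,"grip":15}

```text
time_s: 6.63
position: [0.522, 0.0818, 0.0086]
tcp_rot: [[0.0, 1.0, 0.0], [1.0, -0.0, -0.0], [-0.0, 0.0, -1.0]]
force: [0.4, -0.5, -0.5]
opening: 0.147
grasp_force: 0.0
```

move_arm:
  increments:
    - {"xyz":[-1,0,0],"roll":0,"grip":15}
    - {"xyz":[-1,0,0],"roll":0,"grip":15}
    - {"xyz":[-1,0,0],"roll":0,"grip":15}
    - {"xyz":[0,0,0],"roll":0,"grip":15}

```text
time_s: 6.97
position: [0.522, 0.0789, 0.0086]
tcp_rot: [[-0.0, 1.0, 0.0], [1.0, 0.0, -0.0], [-0.0, 0.0, -1.0]]
force: [-0.8, -0.4, -1.6]
opening: 0.148
grasp_force: 0.0
```

move_arm:
  increments:
    - {"xyz":[-1,0,0],"roll":0,"grip":15}
    - {"xyz":[-1,0,0],"roll":0,"grip":15}
    - {"xyz":[-1,0,0],"roll":0,"grip":15}
    - {"xyz":[-1,0,0],"roll":0,"grip":15}

```text
time_s: 7.3
position: [0.522, 0.0751, 0.0086]
tcp_rot: [[0.0, 1.0, 0.0], [1.0, -0.0, 0.0], [0.0, 0.0, -1.0]]
force: [0.1, 1.5, -0.6]
opening: 0.154
grasp_force: 0.9
```

move_arm:
  increments:
    - {"xyz":[-1,0,0],"roll":0,"grip":15}
    - {"xyz":[-1,0,0],"roll":0,"grip":15}
    - {"xyz":[-1,0,0],"roll":0,"grip":15}

```text
time_s: 7.55
position: [0.5219, 0.0724, 0.0086]
tcp_rot: [[0.0, 1.0, -0.0], [1.0, -0.0, 0.001], [0.001, -0.0, -1.0]]
force: [0.6, 5.1, 0.9]
opening: 0.15
grasp_force: 2.3
```

move_arm:
  increments:
    - {"xyz":[-1,0,0],"roll":0,"grip":15}
    - {"xyz":[-1,0,0],"roll":0,"grip":15}

```text
time_s: 7.72
position: [0.5218, 0.0706, 0.0086]
tcp_rot: [[0.001, 1.0, -0.0], [1.0, -0.001, 0.001], [0.001, -0.0, -1.0]]
force: [-0.1, 6.2, 0.7]
opening: 0.154
grasp_force: 3.2
```

Resistance rose to about 6 N, so the wedge is bearing. Back off, then press the dot again.

move_arm:
  increments:
    - {"xyz":[8,0,0],"roll":0,"grip":15}
    - {"xyz":[12,0,0],"roll":0,"grip":15}
    - {"xyz":[0,0,-35],"roll":0,"grip":0}
    - {"xyz":[0,0,-40],"roll":0,"grip":0}
    - {"xyz":[-35,0,0],"roll":0,"grip":0}

```text
time_s: 8.13
position: [0.5255, 0.0595, 0.0886]
tcp_rot: [[-0.007, 1.0, 0.01], [1.0, 0.007, 0.0], [0.0, 0.01, -1.0]]
force: [1.1, -1.0, -0.3]
opening: 0.029
grasp_force: 0.0
```

move_arm:
  increments:
    - {"xyz":[-35,0,0],"roll":0,"grip":0}
    - {"xyz":[-33,0,10],"roll":0,"grip":0}
    - {"xyz":[0,1,10],"roll":0,"grip":0}
    - {"xyz":[0,0,6],"roll":0,"grip":0}
    - {"xyz":[0,0,2],"roll":0,"grip":0}

```text
time_s: 8.55
position: [0.5219, -0.0122, 0.0544]
tcp_rot: [[0.0, 1.0, -0.003], [1.0, -0.0, 0.001], [0.001, -0.003, -1.0]]
force: [-0.5, 0.4, 0.1]
opening: 0.005
grasp_force: 0.0
```

```bash
python3 look.py 4
```

```text
wedge 38 [[500.0, 59.0], [502.0, 29.0], [525.0, 31.0], [522.0, 61.0]]
dot 8 [ 0.53   -0.0124  0.0541]
wedge 348 [[493.0, -44.0], [549.0, -45.0], [550.0, 65.0], [493.0, 66.0]]
dot 2 [5.296e-01 2.000e-04 6.030e-02]
8.65 [ 0.5222109  -0.011556    0.05488177] [-0.25508247  0.30697595 -0.49351911]
```

View pics/side4.png

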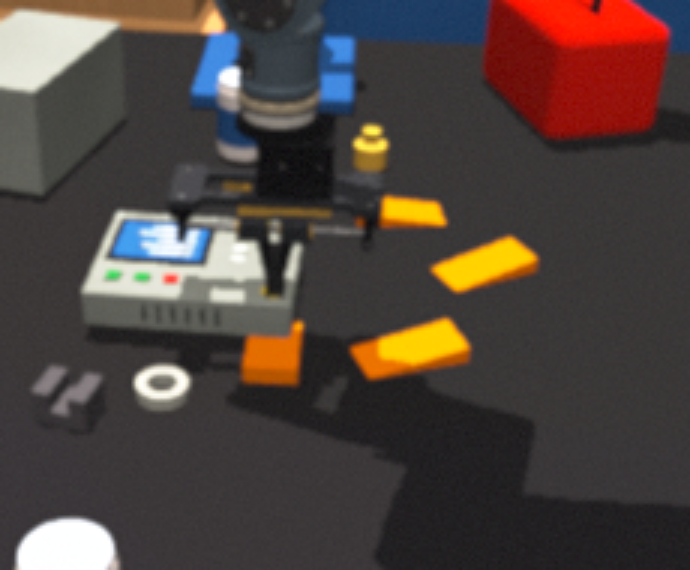

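The wedge (272,355) sits squarely under the dotted corner with its back outside the case. The closed fingertip is on the dot (272,292). Now press.

move_arm:
  increments:
    - {"xyz":[0,0,1],"roll":0,"grip":0}
    - {"xyz":[0,0,1],"roll":0,"grip":0}
    - {"xyz":[0,0,0],"roll":0,"grip":0}

```text
time_s: 8.9
position: [0.5229, -0.0117, 0.0542]
tcp_rot: [[-0.001, 1.0, 0.0], [1.0, 0.001, 0.0], [0.0, 0.0, -1.0]]
force: [-1.2, 1.2, 4.2]
opening: 0.008
grasp_force: 1.9
```

move_arm:
  increments:
    - {"xyz":[0,0,1],"roll":0,"grip":0}
    - {"xyz":[0,0,0],"roll":0,"grip":0}
    - {"xyz":[0,0,0],"roll":0,"grip":0}

```text
time_s: 9.15
position: [0.5228, -0.0117, 0.054]
tcp_rot: [[-0.001, 1.0, 0.0], [1.0, 0.001, 0.001], [0.001, 0.0, -1.0]]
force: [-1.8, 2.2, 10.3]
opening: 0.006
grasp_force: 5.2
```

It holds at 0.054 m under 10 N, with no rocking. I'll hold a little longer, then withdraw.

move_arm:
  increments:
    - {"xyz":[0,0,0],"roll":0,"grip":0}
    - {"xyz":[0,0,0],"roll":0,"grip":0}
    - {"xyz":[0,0,0],"roll":0,"grip":0}
    - {"xyz":[0,0,0],"roll":0,"grip":0}

```text
time_s: 9.48
position: [0.5229, -0.0116, 0.054]
tcp_rot: [[-0.001, 1.0, 0.0], [1.0, 0.001, 0.001], [0.001, 0.0, -1.0]]
force: [-2.4, 2.3, 10.9]
opening: 0.005
grasp_force: 5.2
```

move_arm:
  increments:
    - {"xyz":[0,0,-15],"roll":0,"grip":0}
    - {"xyz":[0,0,-35],"roll":0,"grip":0}
    - {"xyz":[35,0,-20],"roll":0,"grip":0}
    - {"xyz":[41,0,0],"roll":0,"grip":0}
    - {"xyz":[41,0,0],"roll":0,"grip":0}

```text
time_s: 9.9
position: [0.5244, 0.1052, 0.1246]
tcp_rot: [[0.002, 1.0, 0.005], [1.0, -0.002, 0.0], [0.0, 0.005, -1.0]]
force: [0.6, 0.4, -0.4]
opening: 0.003
grasp_force: 0.0
```

move_arm:
  increments:
    - {"xyz":[41,0,0],"roll":0,"grip":0}
    - {"xyz":[41,0,0],"roll":0,"grip":0}
    - {"xyz":[41,0,0],"roll":0,"grip":0}
    - {"xyz":[0,0,0],"roll":0,"grip":0}
    - {"xyz":[0,0,0],"roll":0,"grip":0}

```text
time_s: 10.32
position: [0.5222, 0.2299, 0.1227]
tcp_rot: [[-0.006, 1.0, 0.001], [1.0, 0.006, -0.0], [-0.0, 0.001, -1.0]]
force: [-0.1, -1.0, 0.3]
opening: -0.001
grasp_force: 0.0
```

```bash
cat >> look.py <<'E'
im,d=bot.capture("scene");c=cloud(d,d>0,"scene");c=c[(c[:,0]>.5)&(c[:,0]<.7)&(c[:,1]>-.15)&(c[:,1]<.005)&(c[:,2]>.045)&(c[:,2]<.065)]
print(np.linalg.lstsq(np.c_[c[:,:2],np.ones(len(c))],c[:,2],rcond=None)[0].round(4),cv2.minAreaRect(c[:,:2].astype(np.float32)))
E
python3 look.py 5
```

```text
wedge 26 [[493.0, 59.0], [495.0, 30.0], [547.0, 34.0], [545.0, 62.0]]
dot 44 [ 0.5238 -0.0112  0.0544]
wedge 118 [[489.0, -27.0], [516.0, -29.0], [523.0, 65.0], [496.0, 66.0]]
10.4167 [0.52238538 0.22701856 0.12244948] [-0.06741222  0.55709228 -0.58444425]
[ 0.0038 -0.003   0.0515] ((0.5999966263771057, -0.07257749140262604), (0.15478970110416412, 0.19981607794761658), 89.96113586425781)
```

View pics/scene5.png

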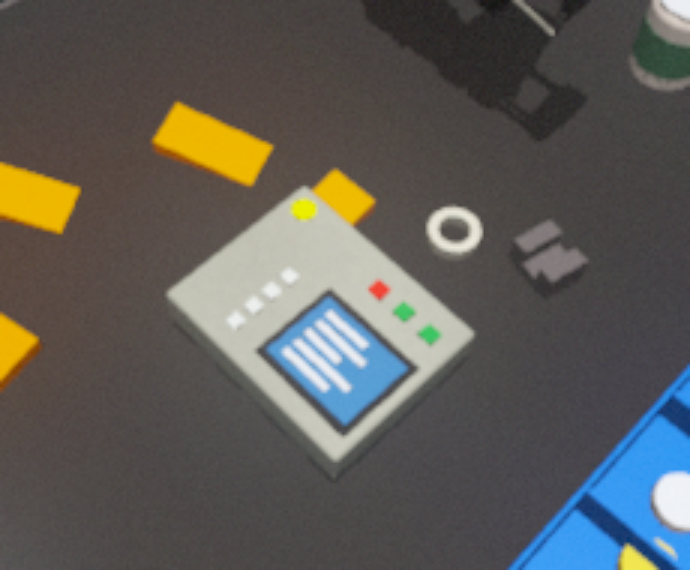

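The console is level (plane slope about 0.005) and hasn't moved. The wedge (340,197) is under the dotted corner, and the arm is clear.

```bash
python3 -c "
from rig import bot
print(bot.hand_in())"
```

```text
the job is handed in; nothing more can be done
None
```

I handed the job in with the wedge snug under the short foot: the dot dipped about 5 mm before wedging and held firm under about 10 N afterwards, the console ended level and in place, and the arm is clear; no verdict was returned.

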